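Clip a painting handle into an egg ornament

ROBOT

A 6-joint arm with a two-finger parallel gripper is mounted at the origin on the work surface. World frame = base frame: x ahead of the robot, y to its left, z up, the work surface at z = 0. Lengths are in mm, angles in rad, forces in N, time in s.
With the tool pointing down it reaches from about 275 to 1000 mm from the base axis. Payload 8.4 kg.
Tool frame: the origin (TCP) lies between the finger pads; the fingertips stand 11 mm ahead of it and the grasp point (between the pads) lies 8 mm behind it; z points along the fingers, y is the direction in which the jaws open and shut (so a half turn about z gives the same grasp; the last joint's range is limited). The gripper opens to 85 mm and grips with 20 to 120 N. Pads are 22 mm wide; open, the fingers measure 114 mm over their backs; the gripper's body (76 mm by 85 mm) begins 54 mm behind the grasp point. The pads swing forward as they close: fully open they stand 13 mm farther back than shut.
Start: joints at [1.139, 0.353, 1.633, -0, 1.155, -0.002], TCP at [260.43, 568.159, 242.281] pointing down, gripper open.
Joint ranges: [-2.63, 2.63], [-0.92, 2.1], [0.06, 2.66], [-1.3, 4.44], [0, 2.69], [-3.02, 3.02]. Speed limits (rad/s): [2.22, 2.22, 2.79, 3.14, 3.14, 3.14].

INTERFACE

Orientations are given as [roll, pitch, yaw] about the fixed x, y, z axes, in that order (R = Rz(yaw) Ry(pitch) Rx(roll)).
In Python, from rig import r, eyes gives the robot as it stands. The module is installed in compiled form; this text tells all that it offers.
- The arm moves only by the tool servo_tool, never from a script. Its argument "rows" is a list of rows, each a list of 3 entries, a list of its own where there are three numbers: the shift along the world's x, y, z in cm, then the turn about the world's z in rad, then the finger opening in cm, from 0 to 8.54. A call has 1 to 5 rows; each row shifts and turns the commanded pose from where the row before left it; what a row does not reach is not made up. A row lasts 1/12 s, in which the tool goes at most 41.7 mm and 7.16 degrees, less where a joint would pass 70% of its speed; a pose out of reach is approached as far as the arm can. A call is refused whole if a number of a shift passes 4.17 or a number of a turn 0.125, either way. A call with a gripper value outside its range is refused whole. The fingers move at their own pace and stop on an object; "squeeze" is the grip in N (left out, the last holds). Time passes only in rows, so rows that do not move let the fingers close. It gives the time, the measured TCP pose, the force and the opening at its end, in the units of the state.
- r.sense(): the state, without advancing time (a new reading comes with each control period).
- eyes.grab_frame(name): name is "scene" or "top" or "wrist"; returns a dict with "frame" (400x640x3 uint8, red, green, blue), "depth" (400x640 float32, mm along the optical axis (not along the pixel's ray), 0 where there is no reading), "vertical_fov" (degrees; the focal length in pixels is half the picture's height over the tangent of half this angle, whatever the lens; pixels are square), "cx", "cy" (the principal point, pixels), "D" ([k1, k2, p1, p2, k3] as OpenCV has them; the pictures are not rectified), "camera_from_world" (4x4, takes a point from world to camera coordinates); the wrist camera has in their place "hand_eye" (4x4, takes a point from camera to tool coordinates, whose origin is the TCP and whose axes are the flange's). Camera axes: x right, y down, z forward; pixel columns grow to the right and rows downward; lengths in mm; the calibration is good to about 2 mm. A picture is of the moment at which its call begins: read the wrist's pose just before it.
- r.sign_off(): hands the job in, once; it reports no verdict.
The state is a dict: "clock": time; "qpos": joint angles; "qvel": joint speeds; "joint_efforts": joint torques, N m; "eef_pos": TCP position; "tcp_rot": TCP orientation; "contact_force": force on the tool from outside, world axes, zero at the start; "wrist_torque": the same for the moment, N m; "opening": opening from 0.0 (shut) to 1.0 (fully open).
Only numpy, scipy, OpenCV 4.12 (cv2) and the standard library are available. Lean on these libraries where they do the work, as an engineer would, in place of code of your own. Each camera call takes 0.05 s, during which the arm holds its last target.

TASK

Pull the wooden painting handle straight up out of the drilled stand and push its sprung plug down into the open neck of the egg ornament standing in its cup, until the springs click through and the handle's collar sits flat on the neck. Do not let go: finish while still gripping the handle and pressing it firmly down, with the egg upright in its cup. Leave the two brushes, the round bauble and the paint jar where they are.

Things in the scene. Friction and masses are not known exactly. Their poses are not given: they have to be found in the camera images.
- handle_grip (a point): Painting handle (loose, about 60 g): upright wooden dowel 14 mm thick, a grey collar 30 mm across and 5 mm thick at its foot, a steel plug below. Point on the dowel's axis 60 mm above the collar's underside; top of the dowel 52 mm above it; straight and bare from 45 mm below to 46 mm above it. z axis up the dowel. At the start it stands upright, collar flat on the stand, plug down in a hole.
- handle_collar (a point): Centre of the collar's underside, which must land flat on the egg's rim; z up the dowel. Plug below it: a pin with four bowed springs, 12 mm across at their lower ends, 21 mm at the bulge 11 mm below the collar. The push starts with the collar 12 mm above the rim, peaks near 10 N (7 to 14) at 8 mm, drops suddenly at 7 mm; the egg may hop up to the collar then: press on until it bears on its cup.
- handle_tip (a point): Lower end of the handle's plug (round nose 9 mm across), on its axis 26 mm below the collar's underside: the handle must rise 26 mm to leave the stand's hole.
- egg_mouth (a point): Centre of the top face of the egg's neck, 112 mm above its foot, 124 mm above the bench; z up along the egg. The neck ends in a flanged lip 30 mm across and 6 mm thick, open at the top: a funnel 23 mm wide at the rim narrows to a 17 mm bore 3 mm down; below the lip it is hollow and wider (24 mm), 31 mm deep in all.
- egg: Egg ornament: hollow plastic, loose, about 70 g, teal, 72 mm across, pointed end with the open neck up, standing upright on a small flat foot in its cup. Origin at the centre of the foot, z up along the egg.
- egg_cup: Turned wooden cup that holds the egg, fixed to the bench, 90 mm across, 40 mm high, inner floor 12 mm above the bench; origin at the centre of its underside. A like cup holds the round bauble; which of the two places has the egg varies.
- stand: Drilled dark wooden stand, fixed to the bench, 70 mm by 210 mm (long side along its y axis), 50 mm high; origin at the centre of its underside. Three holes 24 mm wide, 42 mm deep, in a row along its y axis: at the middle and 70 mm either side. They hold the handle and two brushes, in any order. Fingers that close along the stand's x axis stay clear of the neighbours.
- brush1_mid (a point): Fat round stencil brush, bristles up, 26 mm across at most, 133 mm long, top 141 mm above the bench, standing in the stand; point on its axis 90 mm above its lower end. To be left alone.
- brush2_mid (a point): The second stencil brush, the same as the first. To be left alone.
- ball_mid (a point): Middle of the round bauble (70 mm across, small brass cap and loop on top, top 102 mm above the bench) in the other cup. To be left alone.
- jar_mid (a point): Middle of a closed paint jar, 58 mm across and 68 mm high, standing on the bench. To be left alone.

How it is judged (in metres and radians):
On the way, in this order (a step that is already met when the one before it is completed fails the run):
1. the handle is gripped and pulled up clear of the stand (height (world z) of handle_tip above 0.056 m and contact force between the fingers and handle above 0.5 N), for 0.1 s.
2. the plug has snapped through the neck and the collar lies on the rim (z of handle_collar in the frame of egg_mouth below 0.0015 m and horizontal distance between handle_collar and egg_mouth below 0.004 m and angle between the z axis of handle_collar and the z axis of egg_mouth, either way round below 0.1 rad), for 0.2 s.
At the end, for the whole second after the job is handed in: Collar flat on the egg's rim (1.5 mm), centred (4 mm) and in line (0.1 rad); the egg upright (0.12 rad) and still on the floor of its cup; fingers gripping the handle, and the push keeping more than 4 N between egg and cup through the last second (all of step 2 and contact force between egg and egg_cup above 4 N and contact force between the fingers and handle above 1 N and angle between egg's own z axis and vertical below 0.12 rad and horizontal distance between egg and egg_cup below 0.008 m and height (world z) of egg below 0.016 m and linear speed of egg below 0.02 m/s); the arm keeps its last pose, push and grip.
It fails at once if a brush is pulled about or knocked (distance of any of brush1_mid, brush2_mid from where it was at the start of the episode above 0.02 m).
It fails at once if the round bauble is disturbed (distance of ball_mid from where it was at the start of the episode above 0.015 m).
It fails at once if the paint jar is pushed away (distance of jar_mid from where it was at the start of the episode above 0.02 m).
It also fails if it takes over 45 s, if anything falls off the work surface, if the arm or the gripper's body presses on something with over 40 N, if the wrist force passes 120 N, or if a joint passes its speed limit or range.

## Working session

There is one attempt and no reset: what is moved stays moved. The work goes in short steps, Python scripts to look and compute and a tool call to move; the robot and the scene stay as the last step left them, time stands still between calls to the robot, and variables do not carry over. Pictures are saved under pics/ and viewed, and the job is handed in when it is done.

Besides the shell and the picture viewer there is one more tool, called after "Emit:" as a command line: name --argument value ..., lists and objects as JSON in quotes. servo_tool: Moves the arm, as the interface text tells. Its arguments: {"type":"object","properties":{"rows":{"type":"array"},"squeeze":{"type":"number"}},"required":["rows"]}

```bash
mkdir -p pics
python3 - <<'E'
from rig import r, eyes
import cv2,numpy as np
print(r.sense())
for n in ["scene","top","wrist"]:
    d=eyes.grab_frame(n)
    cv2.imwrite(f"pics/{n}0.png",d["frame"][:,:,::-1]); np.savez(f"{n}0.npz",**d)
    print(n,{k:v for k,v in d.items() if k not in("frame","depth")})
E
```

```text
{'clock': 0.0, 'qpos': array([ 1.13862512e+00,  3.53688900e-01,  1.63412921e+00,  3.04074814e-06,
        1.15519731e+00, -2.40588181e-03]), 'qvel': array([-0.00014959, -0.00057472,  0.00077223, -0.00225357, -0.00024435,
       -0.00189558]), 'joint_efforts': array([ 6.37152662e-04, -6.05251265e+01, -3.42071307e+01, -5.09823531e-05,
        9.66080348e-03, -3.88667206e-05]), 'eef_pos': array([260.22106744, 567.74653446, 241.53832377]), 'tcp_rot': array([-3.14016990e+00, -6.20314748e-06,  2.71182609e+00]), 'contact_force': array([0.08450109, 0.2091312 , 0.74683641]), 'wrist_torque': array([ 0.01783001,  0.01155243, -0.01429258]), 'opening': 0.9992847500961881}
scene {'vertical_fov': 51.86455063826361, 'cx': 314.2175090942974, 'cy': 205.86832941605326, 'D': array([0.03071507, 0.        , 0.        , 0.        , 0.        ]), 'camera_from_world': array([[-7.97377763e-01,  6.03345023e-01,  1.27861454e-02,
         4.66660187e+02],
       [ 4.62872719e-01,  6.25050322e-01, -6.28538734e-01,
        -2.59324003e+02],
       [-3.87217702e-01, -4.95264452e-01, -7.77673179e-01,
         1.2595
[... 452 characters left out ...]
],
       [ 1.67169427e-01, -2.34364365e-02, -9.85649591e-01,
         1.19508517e+03],
       [ 0.00000000e+00,  0.00000000e+00,  0.00000000e+00,
         1.00000000e+00]])}
wrist {'vertical_fov': 64.78333895511878, 'cx': 321.0745581559466, 'cy': 195.73797303071606, 'D': array([-0.04003669,  0.        ,  0.        ,  0.        ,  0.        ]), 'hand_eye': array([[-4.88717500e-04, -9.44318097e-01, -3.29033573e-01,
         8.55568386e+01],
       [ 9.99999701e-01, -2.64551690e-04, -7.26054799e-04,
         1.77565424e-01],
       [ 5.98580298e-04, -3.29033830e-01,  9.44317945e-01,
        -1.32284373e+02],
       [ 0.00000000e+00,  0.00000000e+00,  0.00000000e+00,
         1.00000000e+00]])}
```

View pics/scene0.png

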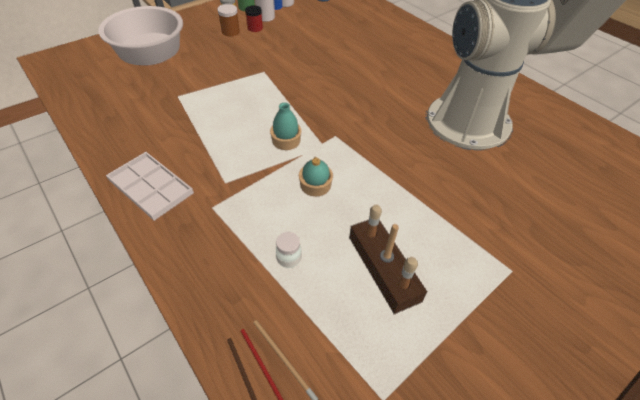

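View pics/top0.png

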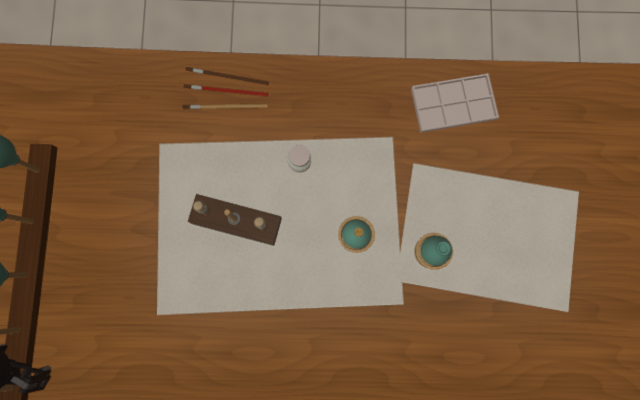

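View pics/wrist0.png

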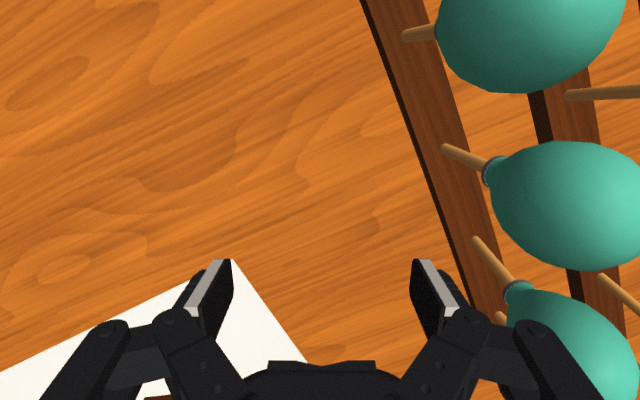

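The handle is in the middle hole: scene (391,240), top about (230,214). The egg is at top (440,250) and the bauble at (357,234). I'll enlarge these areas next.

Run:
```python
import cv2
t=cv2.imread("pics/top0.png"); s=cv2.imread("pics/scene0.png")
def c(im,x,y,w,h,k): return cv2.resize(im[y:y+h,x:x+w],None,fx=k,fy=k,interpolation=cv2.INTER_CUBIC)
cv2.imwrite("pics/c1.png",c(t,180,185,110,70,7)); cv2.imwrite("pics/c2.png",c(t,405,220,70,60,8))
cv2.imwrite("pics/c3.png",c(s,340,195,100,120,5)); cv2.imwrite("pics/c4.png",c(s,255,90,70,70,8))
```

```text
(no output)
```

View pics/c1.png

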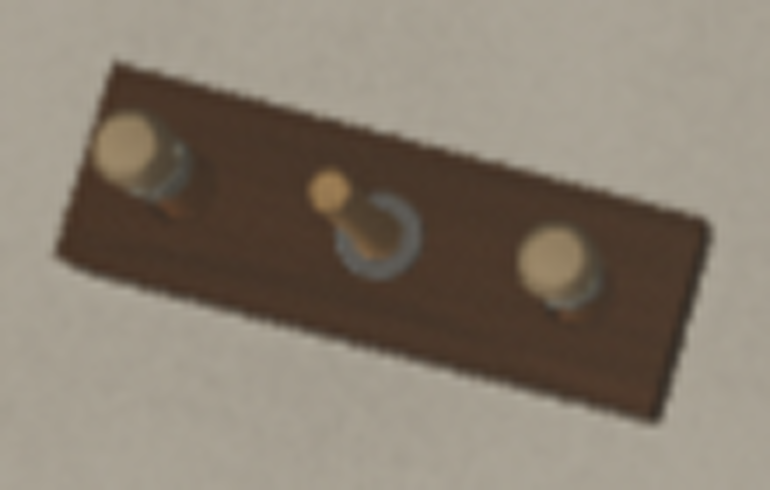

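View pics/c2.png

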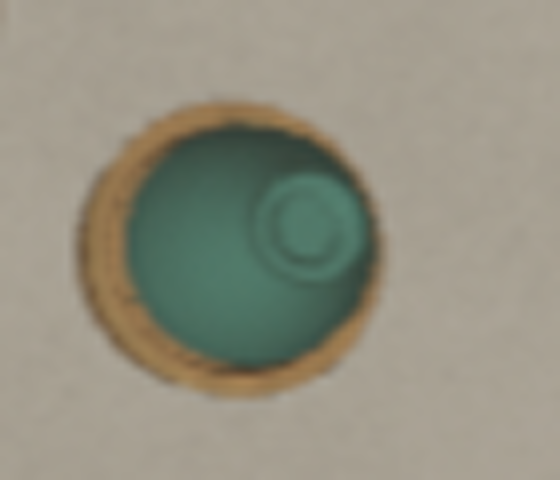

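View pics/c3.png

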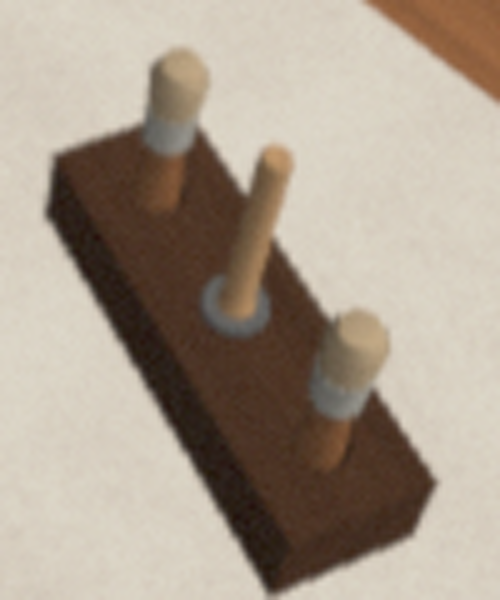

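View pics/c4.png

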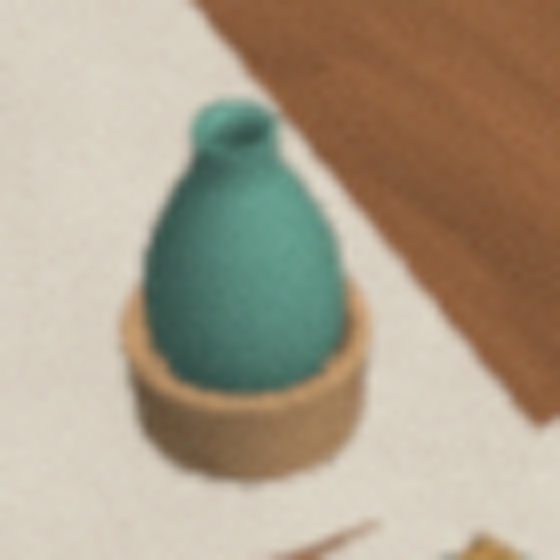

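```bash
cat > h.py <<'E'
import numpy as np,cv2
def K(d):
    f=200/np.tan(np.radians(float(d["vertical_fov"]))/2)
    return np.array([[f,0,float(d["cx"])],[0,f,float(d["cy"])],[0,0,1]])
def ray(d,uv,T):  # T world_from_cam
    p=cv2.undistortPoints(np.array([[uv]],float),K(d),d["D"])[0,0]
    return T[:3,3],T[:3,:3]@np.array([p[0],p[1],1])
def atz(d,uv,z,T=None):
    if T is None: T=np.linalg.inv(d["camera_from_world"])
    o,v=ray(d,uv,T); return o+v*(z-o[2])/v[2]
def src(x,y,x0,y0,k): return ((x+.5)/k-.5+x0,(y+.5)/k-.5+y0)
E
python3 - <<'E'
from h import *
t=np.load("top0.npz"); s=np.load("scene0.npz")
a=lambda *c:src(*c,180,185,7)
print("top dowel",atz(t,a(330,191),162),"collar",atz(t,a(378,237),55))
for c in [(115,62),(712,222),(660,422),(57,255)]: print("corner",atz(t,a(*c),50))
print("brushes",atz(t,a(126,146),141),atz(t,a(553,261),141))
b=lambda x,y:src(x,y,340,195,5)
print("scene dowel",atz(s,b(275,158),162),"collar",atz(s,b(236,303),55))
print("mouth top",atz(t,src(308,227,405,220,8),124),"scene",atz(s,src(236,128,255,90,8),124))
print("cup top",atz(t,src(236,250,405,220,8),40), "bauble",atz(t,(357,233),95),"jar",atz(t,(299,154),68))
E
```

```text
top dowel [559.37624709 222.52204362 162.        ] collar [559.07615816 222.67097648  55.        ]
corner [617.71120302 315.43607587  50.        ]
corner [567.60847727 110.47963015  50.        ]
corner [499.11868423 125.64758782  50.        ]
corner [551.01303284 330.73451803  50.        ]
brushes [575.0516311  290.29998329 141.        ] [541.81080583 155.05316617 141.        ]
scene dowel [561.53250002 225.49908733 162.        ] collar [560.38414086 225.40641944  55.        ]
mouth top [ 495.42506226 -256.88104869  124.        ] scene [ 495.31753743 -254.56822993  124.        ]
cup top [ 494.75642491 -257.03656034   40.        ] bauble [527.17909938 -66.79064998  95.        ] jar [717.1094112   72.15680707  68.        ]
```

Emit:
servo_tool --rows '[[[2.5,-2.87,0],-0.115,8],[[2.5,-2.87,0],-0.115,7],[[2.5,-2.87,0],-0.115,6],[[2.5,-2.87,0],-0.115,6],[[2.5,-2.87,0],-0.115,6]]' --squeeze 60

```text
clock: 0.57
eef_pos: [386.1, 423.2, 242.1]
tcp_rot: [-3.141, 0.0, 2.132]
contact_force: [0.0, 0.7, 0.1]
opening: 0.702
```

Emit:
servo_tool --rows '[[[2.5,-2.87,0],-0.115,6],[[2.5,-2.87,0],-0.115,6],[[2.5,-2.87,0],-0.115,6],[[2.5,-2.87,0],-0.115,6],[[2.5,-2.87,0],-0.115,6]]'

```text
clock: 0.98
eef_pos: [511.3, 279.5, 242.2]
tcp_rot: [-3.141, 0.0, 1.556]
contact_force: [-0.8, 0.7, 0.2]
opening: 0.701
```

Emit:
servo_tool --rows '[[[2.5,-2.87,0],-0.115,6],[[2.5,-2.87,0],-0.115,6],[[0,0,0],0,6],[[0,0,0],0,6]]'

```text
clock: 1.32
eef_pos: [561.3, 222.1, 241.9]
tcp_rot: [-3.141, 0.0, 1.329]
contact_force: [-0.5, -0.1, -1.1]
opening: 0.701
```

```bash
cat > look.py <<'E'
from rig import r, eyes
import cv2,numpy as np,sys
from scipy.spatial.transform import Rotation as R
from h import *
def wrist(tag):
    s=r.sense(); d=dict(eyes.grab_frame("wrist"))
    T=np.eye(4); T[:3,:3]=R.from_euler("xyz",s["tcp_rot"]).as_matrix(); T[:3,3]=s["eef_pos"]
    d["T"]=T@d["hand_eye"]; np.savez(tag+".npz",**d); cv2.imwrite(f"pics/{tag}.png",d["frame"][:,:,::-1]); print(s["eef_pos"],s["tcp_rot"],s["clock"],s["contact_force"],s["opening"])
    return d
def cam(n,tag,box=None,k=4):
    d=eyes.grab_frame(n); np.savez(tag+".npz",**d); im=d["frame"][:,:,::-1]
    if box: x,y,w,h=box; im=cv2.resize(im[y:y+h,x:x+w],None,fx=k,fy=k,interpolation=cv2.INTER_CUBIC)
    cv2.imwrite(f"pics/{tag}.png",im); return d
E
python3 -c "
from look import *
wrist('w1')"
```

```text
[561.30918391 222.05037813 241.85956697] [-3.14106518e+00  3.22425182e-04  1.32872956e+00] 1.3167 [-0.50323535 -0.10774323 -1.10859012] 0.7007134040201846
```

View pics/w1.png

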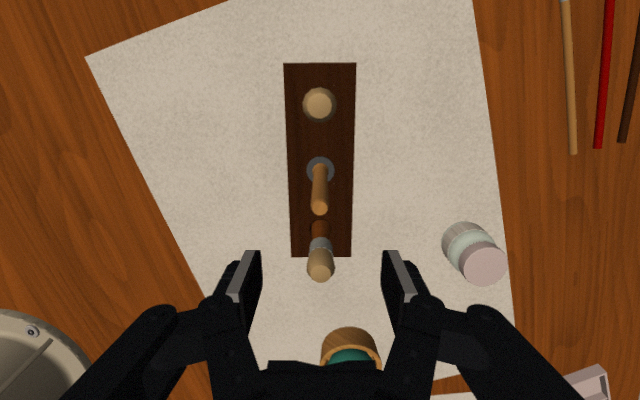

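Run:
```python
from h import *
d=np.load("w1.npz"); im=cv2.imread("pics/w1.png")
cv2.imwrite("pics/w1c.png",cv2.resize(im[145:295,260:380],None,fx=4,fy=4,interpolation=2))
for uv,z in [((319.5,208),162),((320,169),55),((319,102),141),((320,268),141)]: print(uv,atz(d,uv,z,d["T"]))
```

```text
(319.5, 208) [560.00797432 224.21904824 162.        ]
(320, 169) [560.33661726 225.69366688  55.        ]
(319, 102) [577.13821995 294.90806183 141.        ]
(320, 268) [545.01430963 162.74564278 141.        ]
```

View pics/w1c.png

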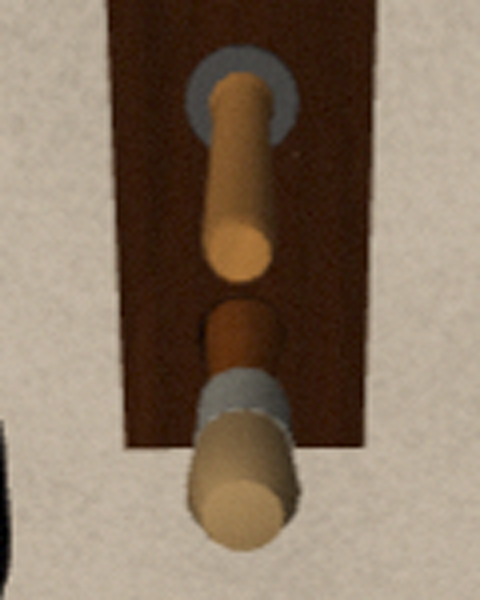

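Emit:
servo_tool --rows '[[[-0.12,0.23,-3.3],0,6],[[0,0,-3.3],0,6],[[0,0,-3.3],0,6],[[0,0,-3.3],0,6],[[0,0,0],0,6]]'

```text
clock: 1.78
eef_pos: [554.3, 225.8, 104.4]
tcp_rot: [-3.133, 0.006, 1.335]
contact_force: [-1.4, 0.1, -1.1]
opening: 0.7
```

Emit:
servo_tool --rows '[[[0,0,0],0,4],[[0,0,0],0,3],[[0,0,0],0,2],[[0,0,0],0,1.8],[[0,0,0],0,1.6]]'

```text
clock: 2.2
eef_pos: [560.1, 226.5, 112.0]
tcp_rot: [3.139, -0.002, 1.332]
contact_force: [-0.2, -0.6, -0.2]
opening: 0.188
```

Emit:
servo_tool --rows '[[[0,0,0],0,0.5],[[0,0,0],0,0.5],[[0,0,0],0,0.5],[[0,0,0],0,0.5],[[0,0,0],0,0.5]]'

```text
clock: 2.62
eef_pos: [560.1, 226.5, 111.9]
tcp_rot: [3.14, -0.002, 1.332]
contact_force: [-0.8, 0.3, 8.5]
opening: 0.146
```

```bash
python3 -c "
from look import *
wrist('w2'); cam('scene','s2',(320,130,140,150),4)"
```

```text
[560.13189541 226.47050001 111.85723116] [ 3.13978180e+00 -1.55752916e-03  1.33162507e+00] 2.6167 [-0.80175267  0.32574047  8.48604576] 0.1461112145215096
```

View pics/w2.png

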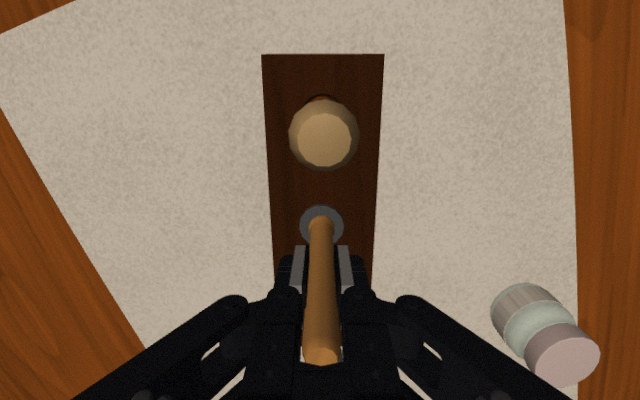

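View pics/s2.png

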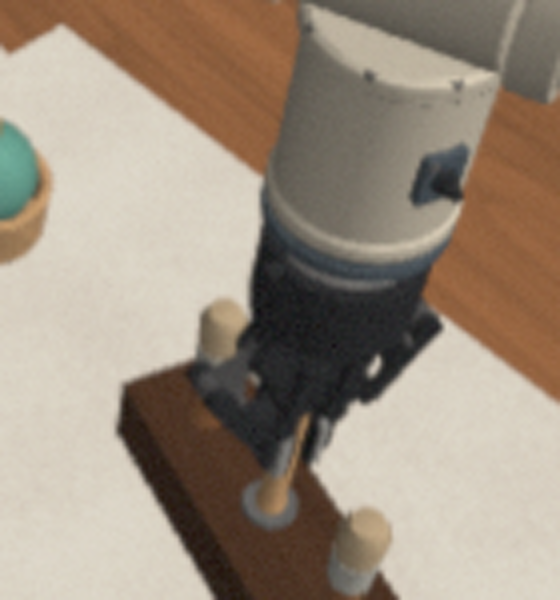

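The handle sits between the pads and its collar is flat on the stand at wrist (321,226). I'll lift straight up.

Emit:
servo_tool --rows '[[[0,0,0.5],0,0.5],[[0,0,1],0,0.5],[[0,0,1],0,0.5],[[0,0,1],0,0.5],[[0,0,1.5],0,0.5]]' --squeeze 90

```text
clock: 3.13
eef_pos: [558.8, 225.8, 161.0]
tcp_rot: [-3.141, 0.001, 1.332]
contact_force: [0.6, -0.1, -0.9]
opening: 0.14
```

Emit:
servo_tool --rows '[[[0,0,2],0,0.5],[[0,0,2],0,0.5],[[0,0,2],0,0.5],[[0,0,2],0,0.5],[[0,0,1],0,0.5]]'

```text
clock: 3.55
eef_pos: [560.1, 226.4, 253.8]
tcp_rot: [3.139, -0.002, 1.332]
contact_force: [0.3, -0.1, -0.0]
opening: 0.139
```

Emit:
servo_tool --rows '[[[-0.3,-2,0],0,0.5],[[-0.5,-3.7,0],0,0.5],[[-0.5,-3.7,0],0,0.5],[[-0.5,-3.7,0],0,0.5],[[-0.5,-3.7,0],0,0.5]]'

```text
clock: 3.97
eef_pos: [535.5, 56.7, 250.6]
tcp_rot: [3.141, 0.0, 1.333]
contact_force: [0.7, -0.0, -0.7]
opening: 0.142
```

Emit:
servo_tool --rows '[[[-0.5,-3.7,0],0,0.5],[[-0.5,-3.7,0],0,0.5],[[-0.5,-3.7,0],0,0.5],[[-0.5,-3.7,0],0,0.5],[[-0.5,-3.7,0],0,0.5]]'

```text
clock: 4.38
eef_pos: [510.5, -128.6, 250.7]
tcp_rot: [3.141, -0.0, 1.332]
contact_force: [0.8, -0.3, -0.1]
opening: 0.14
```

Emit:
servo_tool --rows '[[[-0.5,-3.7,0],0,0.5],[[-0.5,-3.7,0],0,0.5],[[-0.5,-3.7,0],0,0.5],[[-0.17,-1.6,0],0,0.5],[[0,0,0],0,0.5]]'

```text
clock: 4.8
eef_pos: [493.8, -257.3, 250.5]
tcp_rot: [3.141, 0.001, 1.329]
contact_force: [0.8, 0.6, -1.5]
opening: 0.144
```

Emit:
servo_tool --rows '[[[0,0,0],0,0.5],[[0,0,0],0,0.5],[[0,0,0],0,0.5]]'

```text
clock: 5.05
eef_pos: [494.6, -252.8, 250.3]
tcp_rot: [-3.141, -0.0, 1.333]
contact_force: [0.8, -0.3, -0.5]
opening: 0.142
```

```bash
python3 -c "
from look import *
wrist('w3'); cam('scene','s3',(235,30,120,140),4);cam('top','t3',(390,190,110,90),6)"
```

```text
[ 494.56996751 -252.76921594  250.31301693] [-3.14129190e+00 -3.82422354e-04  1.33281757e+00] 5.05 [ 0.8497429  -0.2672196  -0.45601005] 0.1424301804369205
```

View pics/w3.png

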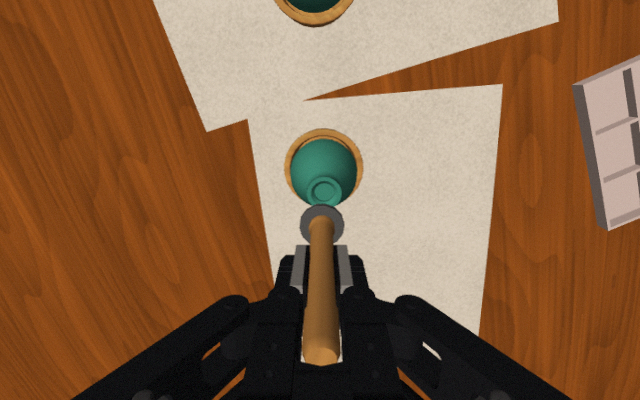

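View pics/s3.png

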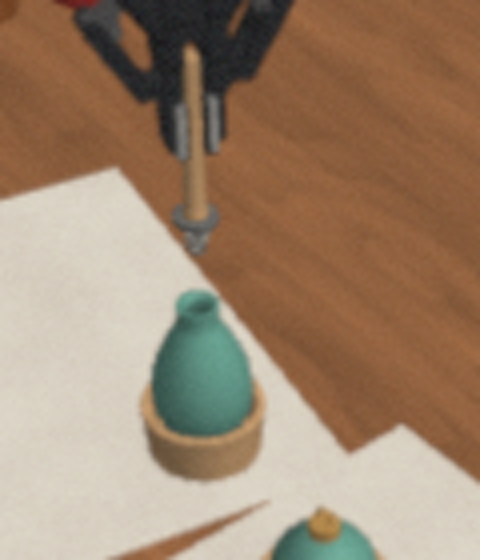

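View pics/t3.png

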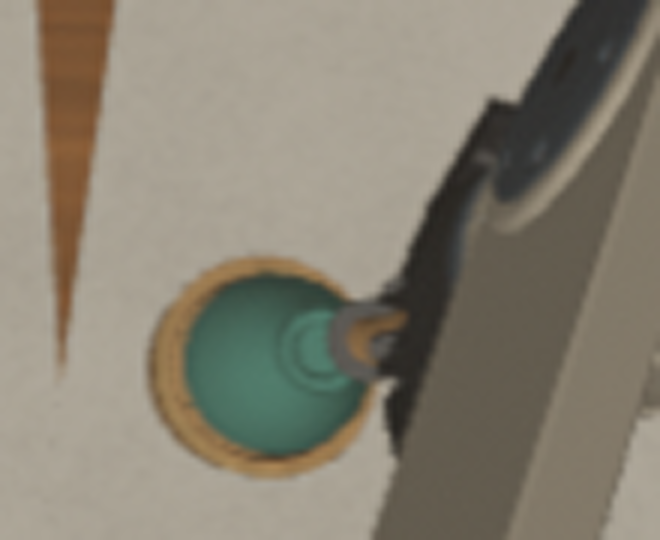

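Run:
```python
import cv2
im=cv2.imread("pics/w3.png")
cv2.imwrite("pics/w3c.png",cv2.resize(im[160:260,275:370],None,fx=6,fy=6,interpolation=2))
import numpy as np
im=np.load("s3.npz")["frame"][:,:,::-1]
cv2.imwrite("pics/s3c.png",cv2.resize(im[70:115,265:305],None,fx=12,fy=12,interpolation=2))
```

```text
(no output)
```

View pics/w3c.png

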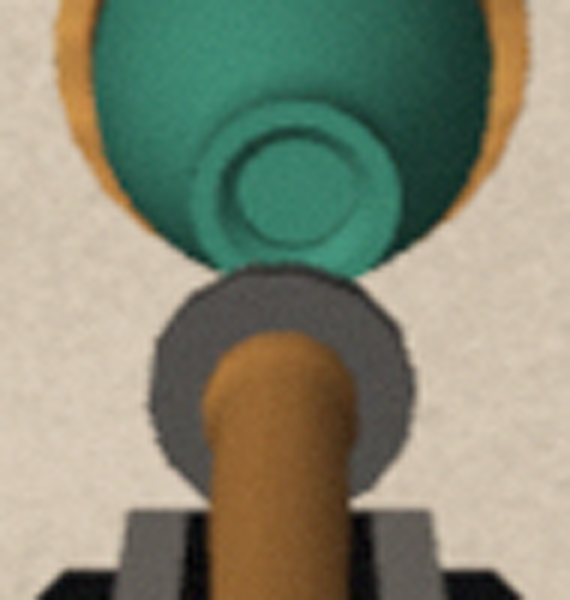

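View pics/s3c.png

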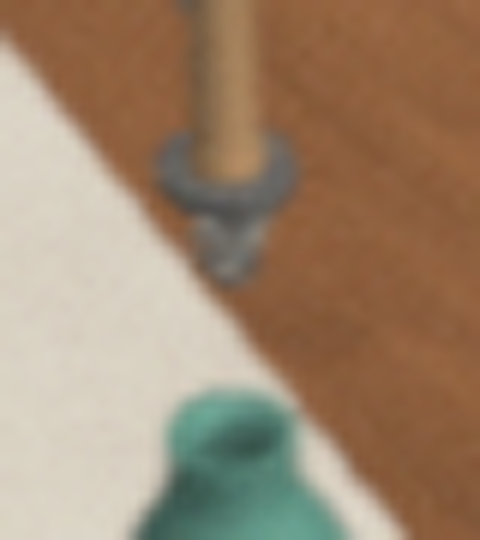

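Run:
```python
from h import *
w=np.load("w3.npz"); s=np.load("s3.npz"); t=np.load("t3.npz")
for zc in (193.4,):
  print("wrist collar",atz(w,src(283,388,275,160,6),zc,w["T"]))
  print("scene collar",atz(s,src(229,163,265,70,12),zc))
  print("top collar",atz(t,src(367,341,390,190,6),zc))
print("wrist mouth",atz(w,src(297,201,275,160,6),124,w["T"]))
print("scene mouth",atz(s,src(233,427,265,70,12),124))
print("top mouth",atz(t,src(322,349,390,190,6),124))
```

```text
wrist collar [ 494.25761058 -253.30286484  193.4       ]
scene collar [ 493.89895848 -253.06451684  193.4       ]
top collar [ 493.45183993 -255.0471108   193.4       ]
wrist mouth [ 495.88517924 -255.68291494  124.        ]
scene mouth [ 494.48729484 -256.26431782  124.        ]
top mouth [ 495.85384146 -257.30912844  124.        ]
```

Emit:
servo_tool --rows '[[[0.15,-0.26,-1],0,0.5],[[0,0,-1.2],0,0.5],[[0,0,-1.2],0,0.5],[[0,0,0],0,0.5],[[0,0,0],0,0.5]]'

```text
clock: 5.62
eef_pos: [495.2, -256.1, 214.7]
tcp_rot: [-3.139, -0.001, 1.332]
contact_force: [-0.0, 0.1, -0.2]
opening: 0.142
```

Emit:
servo_tool --rows '[[[0,0,0],0,0.5],[[0,0,0],0,0.5]]'

```text
clock: 5.78
eef_pos: [496.3, -256.7, 216.6]
tcp_rot: [3.141, 0.0, 1.332]
contact_force: [0.2, -0.5, -0.6]
opening: 0.141
```

```bash
python3 -c "
from look import *
d=wrist('w4');cv2.imwrite('pics/w4c.png',cv2.resize(d['frame'][160:260,275:370,::-1],None,fx=6,fy=6,interpolation=2))
cam('scene','s4',(265,70,40,45),12);cam('top','t4',(420,220,60,60),9)"
```

```text
[ 496.28105309 -256.69857482  216.55915088] [3.14112694e+00 1.28330851e-04 1.33174294e+00] 5.7833 [ 0.15792161 -0.45877337 -0.6157264 ] 0.1406581682117592
```

View pics/w4c.png

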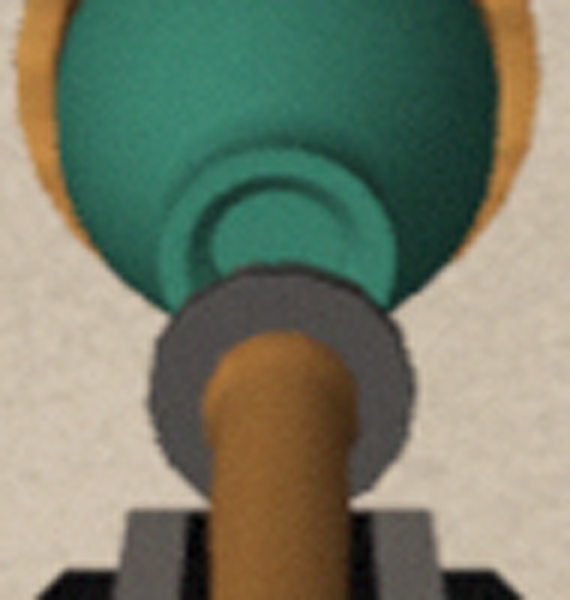

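View pics/s4.png

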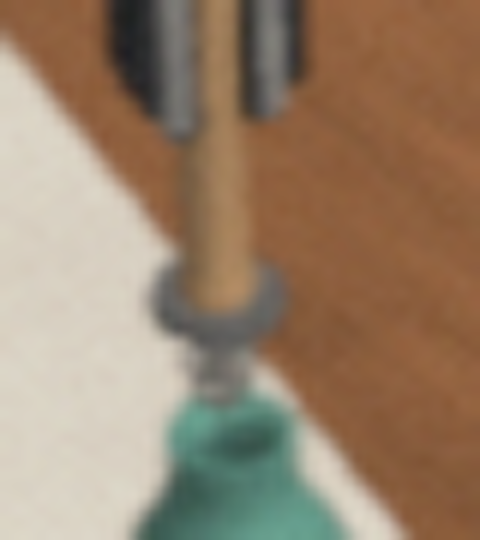

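View pics/t4.png

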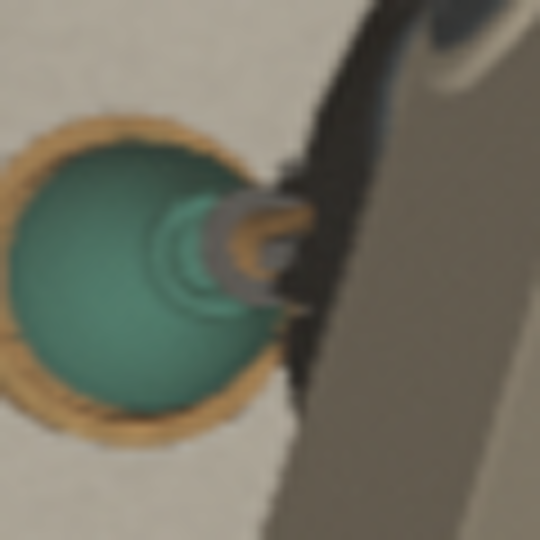

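Run:
```python
from h import *
w=np.load("w4.npz"); s=np.load("s4.npz"); t=np.load("t4.npz")
zc=159.7
print("wrist collar",atz(w,src(283,388,275,160,6),zc,w["T"]))
print("scene collar",atz(s,src(219.5,295,265,70,12),zc))
print("top collar",atz(t,src(261,247,420,220,9),zc))
print("scene tip",atz(s,src(217,397,265,70,12),129))
print("wrist mouth",atz(w,src(278,260,275,160,6),124,w["T"]))
print("scene mouth",atz(s,src(233,427,265,70,12),124))
print("top mouth",atz(t,src(212,256,420,220,9),124))
# predicted lip/collar circles overlay for check
def proj(d,P,T): 
    C=np.linalg.inv(T); return cv2.projectPoints(np.array(P,float),cv2.Rodrigues(C[:3,:3])[0],C[:3,3],K(d),d["D"])[0][:,0]
a=np.linspace(0,2*np.pi,60)
for n,d,T,box in [("w",w,w["T"],(275,160,95,100,6)),("s",s,np.linalg.inv(s["camera_from_world"]),(265,70,40,45,12)),("t",t,np.linalg.inv(t["camera_from_world"]),(420,220,60,60,9))]:
    x,y,W,H,k=box
    im=cv2.resize(np.ascontiguousarray(d["frame"][y:y+H,x:x+W,::-1]),None,fx=k,fy=k,interpolation=2)
    for c,z,rr,col in [((495.4,-256.1),124,15,(0,0,255)),((495.7,-257),159.7,15,(255,0,255)),((495.7,-257),154.7,15,(255,0,0))]:
        p=proj(d,np.c_[c[0]+rr*np.cos(a),c[1]+rr*np.sin(a),0*a+z],T)
        q=((p+.5-[x,y])*k-.5).round().astype(np.int32)
        cv2.polylines(im,[q.reshape(-1,1,2)],True,col,1)
    cv2.imwrite(f"pics/ov_{n}.png",im)
```

```text
wrist collar [ 496.00924927 -257.24811816  159.7       ]
scene collar [ 496.25597504 -255.98766017  159.7       ]
top collar [ 494.88602677 -259.54028726  159.7       ]
scene tip [ 494.86569071 -261.56743748  129.        ]
wrist mouth [ 495.85121338 -255.59363049  124.        ]
scene mouth [ 494.48729484 -256.26431782  124.        ]
top mouth [ 495.2883669  -256.98705771  124.        ]
```

View pics/ov_w.png

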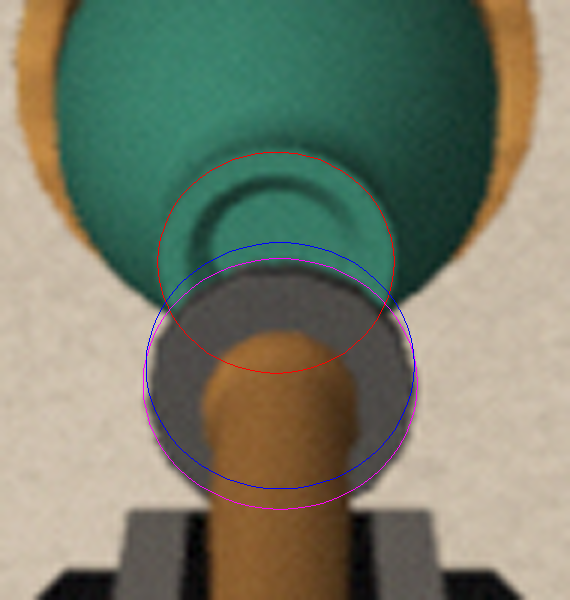

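View pics/ov_s.png

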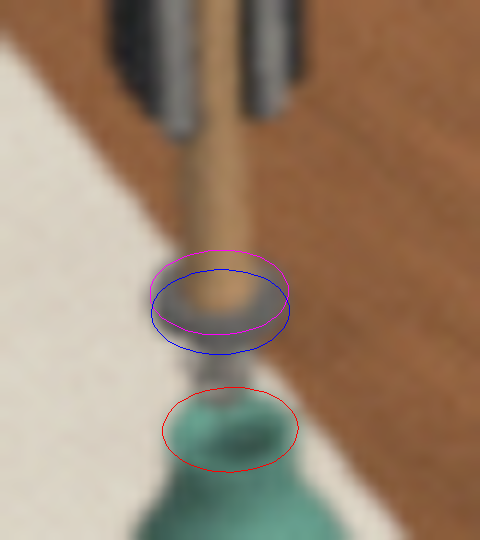

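View pics/ov_t.png

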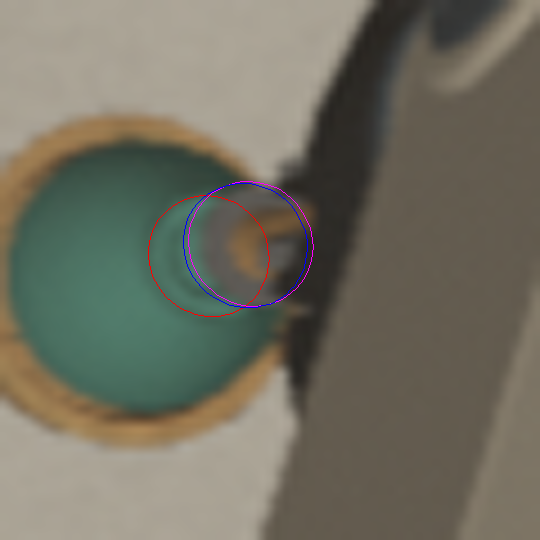

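The collar and mouth line up within about 1.5 mm. The cameras disagree by about that much, so I'll make a small correction and lower to the start of the push.

Emit:
servo_tool --rows '[[[-0.03,0.1,-0.6],0,0.5],[[0,0,-0.6],0,0.5],[[0,0,-0.5],0,0.5],[[0,0,0],0,0.5],[[0,0,0],0,0.5]]'

```text
clock: 6.35
eef_pos: [495.4, -255.4, 198.7]
tcp_rot: [-3.141, -0.0, 1.332]
contact_force: [0.1, 0.2, 0.1]
opening: 0.139
```

Emit:
servo_tool --rows '[[[0,0,0],0,0.5],[[0,0,0],0,0.5]]'

```text
clock: 6.52
eef_pos: [495.8, -255.6, 199.4]
tcp_rot: [3.141, 0.0, 1.332]
contact_force: [-0.3, 0.2, -0.2]
opening: 0.141
```

```bash
python3 -c "
from look import *
d=wrist('w5');cv2.imwrite('pics/w5c.png',cv2.resize(d['frame'][160:260,275:370,::-1],None,fx=6,fy=6,interpolation=2))
cam('scene','s5',(265,70,40,45),12);cam('top','t5',(420,220,60,60),9)"
```

```text
[ 495.8421706  -255.61321628  199.41329832] [3.14137107e+00 4.39726052e-05 1.33176169e+00] 6.5167 [-0.27967946  0.19728415 -0.18926247] 0.1407030966844148
```

View pics/w5c.png

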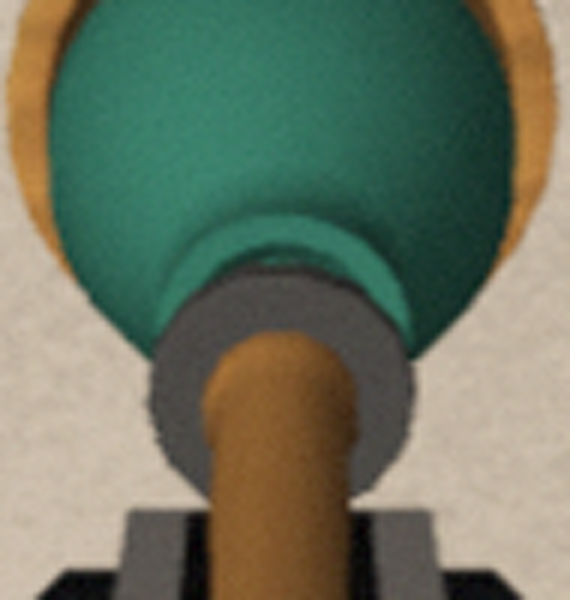

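View pics/s5.png

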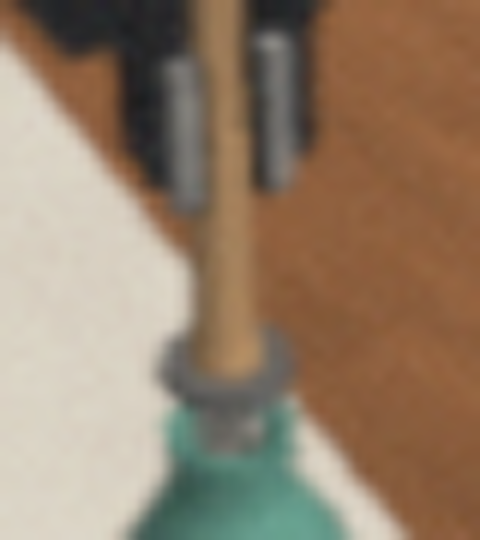

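View pics/t5.png

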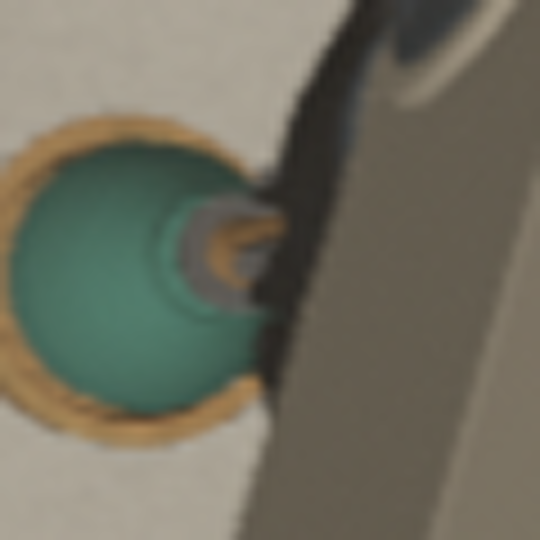

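Run:
```python
from h import *
w=np.load("w5.npz"); s=np.load("s5.npz"); t=np.load("t5.npz")
def proj(d,P,T): 
    C=np.linalg.inv(T); return cv2.projectPoints(np.array(P,float),cv2.Rodrigues(C[:3,:3])[0],C[:3,3],K(d),d["D"])[0][:,0]
a=np.linspace(0,2*np.pi,60); ims=[]
for n,d,T,box in [("w",w,w["T"],(275,175,95,85,5)),("t",t,np.linalg.inv(t["camera_from_world"]),(425,230,40,40,10))]:
    x,y,W,H,k=box
    im=cv2.resize(np.ascontiguousarray(d["frame"][y:y+H,x:x+W,::-1]),None,fx=k,fy=k,interpolation=2)
    for c,z,rr,col in [((495.6,-255.9),124,15,(0,0,255)),((495.6,-255.9),142.5,15,(255,0,255))]:
        p=proj(d,np.c_[c[0]+rr*np.cos(a),c[1]+rr*np.sin(a),0*a+z],T)
        cv2.polylines(im,[((p+.5-[x,y])*k-.5).round().astype(np.int32).reshape(-1,1,2)],True,col,1)
    cv2.imwrite(f"pics/ov5_{n}.png",im)
```

```text
(no output)
```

View pics/ov5_w.png

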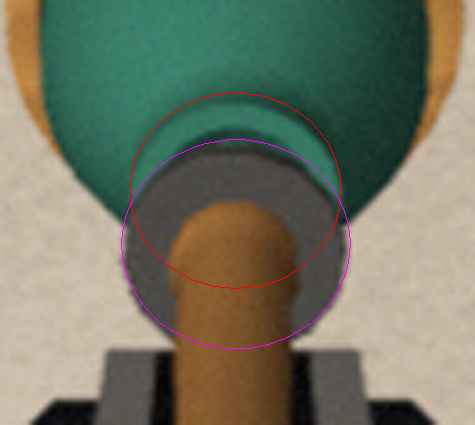

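View pics/ov5_t.png

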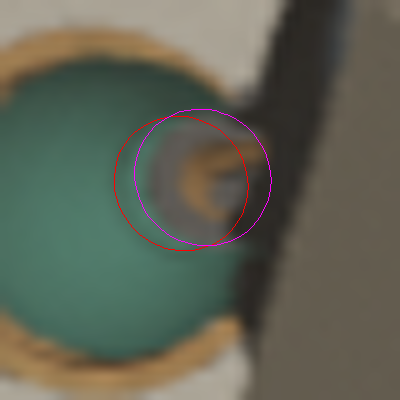

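Emit:
servo_tool --rows '[[[0,0.08,-0.2],0,0.5],[[0,0,-0.2],0,0.5],[[0,0,0],0,0.5],[[0,0,0],0,0.5]]' --squeeze 110

```text
clock: 7.0
eef_pos: [496.0, -254.8, 195.5]
tcp_rot: [3.141, 0.0, 1.332]
contact_force: [0.9, 0.3, 3.3]
opening: 0.139
```

Emit:
servo_tool --rows '[[[0,0,-0.2],0,0.5],[[0,0,0],0,0.5],[[0,0,0],0,0.5]]'

```text
clock: 7.25
eef_pos: [495.5, -254.6, 193.0]
tcp_rot: [-3.141, -0.0, 1.332]
contact_force: [0.3, 0.0, -0.8]
opening: 0.135
```

Emit:
servo_tool --rows '[[[0,0,-0.2],0,0.5],[[0,0,0],0,0.5],[[0,0,0],0,0.5]]'

```text
clock: 7.5
eef_pos: [495.3, -254.5, 190.7]
tcp_rot: [-3.14, -0.0, 1.332]
contact_force: [0.5, -0.4, -1.7]
opening: 0.139
```

The force rose to 3 N and then dropped as the collar passed about 7 mm above the rim, so the plug has snapped through. I'll keep lowering until the egg bears on its cup.

Emit:
servo_tool --rows '[[[0,0,-0.2],0,0.5],[[0,0,0],0,0.5],[[0,0,0],0,0.5]]'

```text
clock: 7.75
eef_pos: [495.5, -254.7, 188.9]
tcp_rot: [-3.141, -0.0, 1.332]
contact_force: [-0.6, -0.0, -2.0]
opening: 0.139
```

Emit:
servo_tool --rows '[[[0,0,-0.2],0,0.5],[[0,0,0],0,0.5],[[0,0,0],0,0.5]]'

```text
clock: 8.0
eef_pos: [495.7, -254.7, 187.2]
tcp_rot: [-3.142, -0.0, 1.332]
contact_force: [0.1, 0.0, -0.6]
opening: 0.136
```

Emit:
servo_tool --rows '[[[0,0,-0.2],0,0.5],[[0,0,0],0,0.5],[[0,0,0],0,0.5]]'

```text
clock: 8.25
eef_pos: [496.2, -255.0, 186.0]
tcp_rot: [3.14, 0.0, 1.332]
contact_force: [-1.4, -0.4, 5.5]
opening: 0.133
```

Emit:
servo_tool --rows '[[[0,0,-0.1],0,0.5],[[0,0,0],0,0.5],[[0,0,0],0,0.5]]'

```text
clock: 8.5
eef_pos: [496.7, -255.3, 185.9]
tcp_rot: [3.139, 0.001, 1.332]
contact_force: [-1.8, 0.9, 12.2]
opening: 0.133
```

Emit:
servo_tool --rows '[[[0,0,-0.1],0,0.5],[[0,0,0],0,0.5],[[0,0,0],0,0.5]]'

```text
clock: 8.75
eef_pos: [497.3, -255.6, 185.9]
tcp_rot: [3.138, 0.001, 1.332]
contact_force: [-1.7, 0.7, 18.9]
opening: 0.135
```

```bash
python3 -c "
from look import *
d=wrist('w6');cv2.imwrite('pics/w6c.png',cv2.resize(d['frame'][140:260,260:380,::-1],None,fx=5,fy=5,interpolation=2))
cam('scene','s6',(255,70,60,80),7);cam('top','t6')
for i in range(3):
  eyes.grab_frame('top'); s=r.sense(); print(s['eef_pos'],s['contact_force'],s['clock'])"
```

```text
[ 497.25979258 -255.57928196  185.88002607] [3.13755608e+00 1.11374837e-03 1.33189473e+00] 8.75 [-1.7283253   0.68902844 18.90620314] 0.1354681035095147
[ 497.24033691 -255.5799544   185.89900479] [-2.62321791  0.15685488 18.81381719] 8.95
[ 497.25473919 -255.56650132  185.89739993] [-2.39385866  0.88048372 19.45420982] 9.0
[ 497.22769171 -255.57553892  185.89533395] [-1.34165111  1.84439705 20.3804061 ] 9.05
```

View pics/w6c.png

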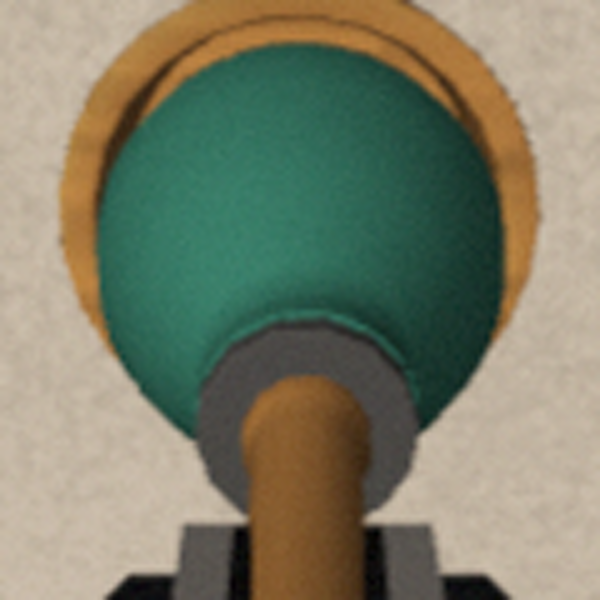

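View pics/s6.png

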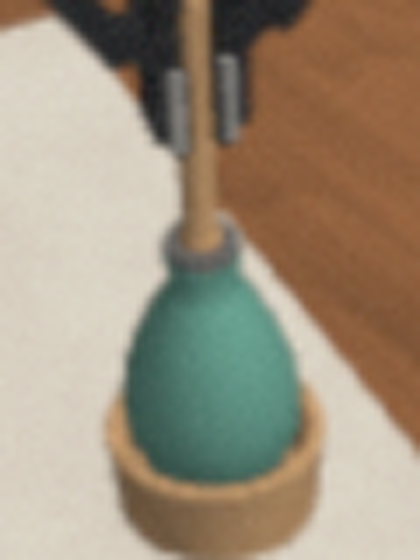

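View pics/t6.png

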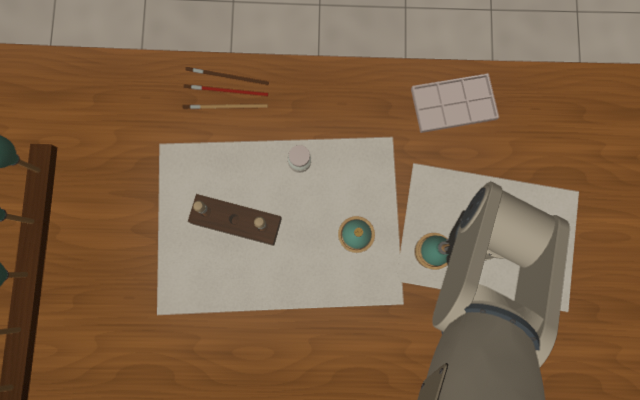

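The collar is flush on the neck, at wrist (307,425) and scene (285,105). TCP z stayed at 185.9 mm while the force rose from 12 to 19 N, and the egg is upright. The brushes, bauble and jar have not moved. I'll hand in.

```bash
python3 -c "
from rig import r
print(r.sign_off()); s=r.sense(); print(s['clock'],s['eef_pos'],s['contact_force'],s['opening'])"
```

```text
the job is handed in; nothing more can be done
None
the job is handed in; nothing more can be done
```

I pulled the handle straight up out of the stand's middle hole, carried it over the bauble and pushed its plug into the egg's neck. I handed the job in at about 9 s, still gripping and pressing down; `sign_off()` gives no verdict, so I don't know the result.

**Snap-through:** the upward force read 3.3 N, then fell to about zero with the collar near 7 mm above the rim. I only sampled between 2 mm steps, so the expected peak of about 10 N was never seen.

**Seating:** the collar met the rim and the egg bore on its cup at TCP z = 185.9 mm, which is what the grasp geometry predicted. It stayed there while the push rose from about 12 N to 19–20 N.

**Last pictures:** the collar is flush on the neck, the egg is upright in its cup, and the brushes, bauble and jar look unmoved.

**Disagreements:**
- **Centring:** before the push the top camera put the collar 2–3 mm off towards −y, while the wrist camera showed it within 1 mm. I split the difference, and the seated collar looked centred in the wrist view; I did not measure it.
- **Drift under load:** the TCP crept about 1.5 mm in +x and 1 mm in −y as the push built up. I did not correct this.

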